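Fold the climbing wires flat

TASK

The touring skis lie head to tail on the bench with their climbing wires still standing up over the heel posts. With a fingertip, push each wire over backwards, towards the tail of its own ski, and press it down until it lies flat, so that the pair can be put away. Pick nothing up, keep the skis where they lie, and leave the brush, the pole basket, the brake retainer and the wax tin undisturbed.

Things in the scene. Friction and masses are not known exactly. Their poses are not given: they have to be found in the camera images.
- ski_a: First touring ski, 1550 mm long, 80 mm wide underfoot, about 1.7 kg, loose, base down, ash-veneer top. Origin: on the running base under mid-boot; x points to the upturned tip (830 mm ahead; tail 720 mm behind), z up. Flat topsheet 24 mm above the bench. Metal toe piece 110 to 220 mm ahead of the origin, 50 mm above the bench; black heel post 85 to 145 mm behind it, 44 mm wide, top 61 mm above the bench.
- ski_b: Second touring ski, identical to the first, lying beside it the other way round (tip by the other's tail); which of the two is nearer to the robot varies.
- pivot_a (a point): Centre of the hinge axis of ski_a's climbing wire, 135 mm behind the ski's origin, 34 mm above the bench, 10 mm above the topsheet. Its x axis points to the ski's tip, y is the hinge axis, z up.
- pivot_b (a point): The same point and axes for ski_b.
- pad_a (a point): Middle of the black nylon heel pad (42 mm wide, 16 mm along the wire, 12 mm thick) on the cross bar of ski_a's climbing wire, a 60 mm wide loop of 6 mm steel whose legs straddle the heel post. The pad is 70 mm from the hinge: about 100 mm above the bench when standing; when flat, 70 mm to the tail side of the hinge, its top 40 mm above the bench and its underside 4 mm above the topsheet.
- pad_b (a point): The same point on ski_b's climbing wire.
- wire_a (a joint): Angle of ski_a's climbing wire (rad): 0 is lying flat towards the tail (its stop), 1.57 upright, 1.92 leaning forward against its stop. It turns stiffly (about 1.5 N at the pad) and stays where it is left.
- wire_b (a joint): The same angle for ski_b's climbing wire.
- brush: Brass-bristle brush, 140 x 46 x 33 mm, loose, lying on its wooden back, bristles up, between the skis. Origin: middle of its underside.
- basket: Aluminium pole basket, an 84 mm ring with four spokes and a hub 26 mm high, loose between the skis. Origin: middle of its underside.
- retainer: Blue plastic ski brake retainer, a flat clip 82 x 46 x 12 mm, loose between the skis. Origin: on its underside, below the middle of its long bar.
- tin: Small upright wax tin with a white lid, 41 mm in diameter and 50 mm high, loose, beyond the skis. Origin: middle of its underside.
Not all that is in view belongs to the job. What is shaped like the tin but black is not meant.

How it is judged:
By the outcome, as a careful person would: the job done as asked, in the order asked, and still so for the second after the job is handed in, with the robot touching nothing.
It also fails if it takes over 48 s, if anything falls off the work surface, if the arm or the gripper's body presses on something with over 40 N, if the wrist force passes 120 N, or if a joint passes its speed limit or range.

ROBOT

A 6-joint arm with a two-finger parallel gripper is mounted at the origin on the work surface. World frame = base frame: x ahead of the robot, y to its left, z up, the work surface at z = 0. Lengths are in m, angles in rad, forces in N, time in s.
With the tool pointing down it reaches from about 0.3 to 0.75 m from the base axis. Payload 8.5 kg.
Tool frame: the origin (TCP) lies at the very end of the fingers, on their centre line; the grasp point (between the pads) lies 19 mm behind it; x points along the fingers, y is the direction in which the jaws open and shut, and the axes are right-handed (so a half turn about x gives the same grasp; the last joint's range is limited). The gripper opens to 88 mm and grips with 3 to 60 N. Pads are 18 mm wide; open, the fingers measure 123 mm over their backs; the gripper's body (75 mm by 187 mm) begins 45 mm behind the grasp point.
Start: joints at [-1.531, 0.381, 1.297, -0, 1.464, -0.215], TCP at [0.139, -0.532, 0.239] pointing down, gripper open.
Joint ranges: [-3.11, 3.11], [-0.89, 2.33], [0.22, 2.48], [-1.42, 4.56], [0.17, 2.85], [-2.88, 2.88]. Speed limits (rad/s): [2.39, 2.39, 3.14, 3.14, 3.14, 3.14].

INTERFACE

Orientations are given as a unit quaternion [x, y, z, w].
In Python, from bench import ctrl gives the robot as it stands.
- The arm moves only by the tool send_rows, never from a script. Its argument "motion" is one flat list of numbers, 5 for each row, row after row: the shift along the world's x, y, z in m, then the turn about the world's z in rad, then the opening, from -1 (shut) to 1 (fully open). In form: [dx, dy, dz, twist, gripper, dx, dy, dz, twist, gripper, ...]. A call has 1 to 12 rows; each row is the pose to reach, as a shift and turn from the pose measured when the call began; what a row does not reach only later rows make up. A row lasts 1/12 s, in which the tool goes at most 41.7 mm and 7.16 degrees, less where a joint would pass 70% of its speed; a pose out of reach is approached as far as the arm can. A call with a gripper value outside its range is refused whole. The fingers move at their own pace and stop on an object; "newtons" is the grip in N (left out, the last holds). Time passes only in rows, so rows that repeat a pose let the fingers close. It gives the time, the measured TCP pose, the force and the opening at its end, in the units of the state.
- ctrl.state(): the state, without advancing time (a new reading comes with each control period).
- ctrl.camera(name): name is "scene" or "top"; returns (picture, depth): 480x640x3 uint8, red, green, blue; 480x640 float32, m along the optical axis (not along the pixel's ray), 0 where there is no reading.
- ctrl.camera_model(name): a dict with "fx", "fy", "cx", "cy" (pixels), "dist_coeffs" ([k1, k2, p1, p2, k3] as OpenCV has them; the pictures are not rectified), "extrinsics" (4x4, takes a point from camera to world coordinates). Camera axes: x right, y down, z forward; pixel columns grow to the right and rows downward; lengths in m; the calibration is good to about 2 mm. A picture is of the moment at which its call begins. camera_model takes no time and is no camera call.
- ctrl.close_job(): hands the job in, once; it reports no verdict.
The state is a dict: "clock": time; "joint_pos": joint angles; "joint_vel": joint speeds; "effort": joint torques, N m; "position": TCP position; "ee_rot": TCP orientation; "wrist_force": force on the tool from outside, world axes, zero at the start; "torque": the same for the moment, N m; "opening": finger opening in m.
Only numpy, scipy, OpenCV 4.12 (cv2) and the standard library are available. Lean on these libraries where they do the work, as an engineer would, in place of code of your own. Each camera call takes 0.05 s, during which the arm holds its last target.

## Working session

There is one attempt and no reset: what is moved stays moved. The work goes in short steps, Python scripts to look and compute and a tool call to move; the robot and the scene stay as the last step left them, time stands still between calls to the robot, and variables do not carry over. Pictures are saved under pics/ and viewed, and the job is handed in when it is done.

Besides the shell and the picture viewer there is one more tool, called after ">>>" as name(argument=value, ...) on one line, values as JSON. send_rows: Moves the arm, as the interface text tells. Its arguments: {"type":"object","properties":{"motion":{"type":"array"},"newtons":{"type":"number"}},"required":["motion"]}

```bash
ls; mkdir -p pics; python3 - <<'E'
from bench import ctrl
import cv2,numpy as np
print(ctrl.state())
for n in("scene","top"):
    p,d=ctrl.camera(n); cv2.imwrite(f"pics/{n}0.png",p[:,:,::-1]); np.savez(f"{n}0.npz",p=p,d=d)
    print(n,ctrl.camera_model(n), (d>0).mean())
E
```

```text
pics
{'clock': 0.0, 'joint_pos': array([-1.53129374e+00,  3.81138857e-01,  1.29827960e+00,  2.72830625e-05,
        1.46358384e+00, -2.15295203e-01]), 'joint_vel': array([-0.00111017, -0.00029452,  0.00058861, -0.00048102, -0.00224883,
       -0.00049165]), 'effort': array([-3.87138389e-04, -4.37937355e+01, -2.24551839e+01,  7.14044133e-02,
        3.52766225e-02, -1.01482331e-04]), 'position': array([ 0.13862261, -0.53194368,  0.2381621 ]), 'ee_rot': array([ 0.70142946,  0.0903357 , -0.70132285,  0.08934446]), 'wrist_force': array([ 0.49281252, -0.43416239,  0.68496011]), 'torque': array([-0.02326344, -0.0353849 ,  0.00221945]), 'opening': 0.08816316495626295}
scene {'fx': 454.66589686090333, 'fy': 454.66589686090333, 'cx': 310.8282520786571, 'cy': 241.86141607761232, 'dist_coeffs': array([-0.11368368,  0.        ,  0.        ,  0.        ,  0.        ]), 'extrinsics': array([[ 0.58091937,  0.61248633, -0.53609064,  1.10281954],
       [ 0.81395588, -0.43476491,  0.38529898, -0.31918237],
       [ 0.00291696, -0.66018177, -0.75110021,  0.736033  ],
       [ 0.        ,  0.        ,  0.        ,  1.        ]])} 0.9960904947916667
top {'fx': 501.0074251961625, 'fy': 501.0074251961625, 'cx': 313.04491093898304, 'cy': 243.81859972193595, 'dist_coeffs': array([-0.01004492,  0.        ,  0.        ,  0.        ,  0.        ]), 'extrinsics': array([[-0.01900141, -0.99764506,  0.0659035 ,  0.56369251],
       [-0.99978754,  0.01843278, -0.00922575,  0.01644632],
       [ 0.00798924, -0.0660648 , -0.99778335,  0.85352266],
       [ 0.        ,  0.        ,  0.        ,  1.        ]])} 0.9961946614583334
```

View pics/scene0.png

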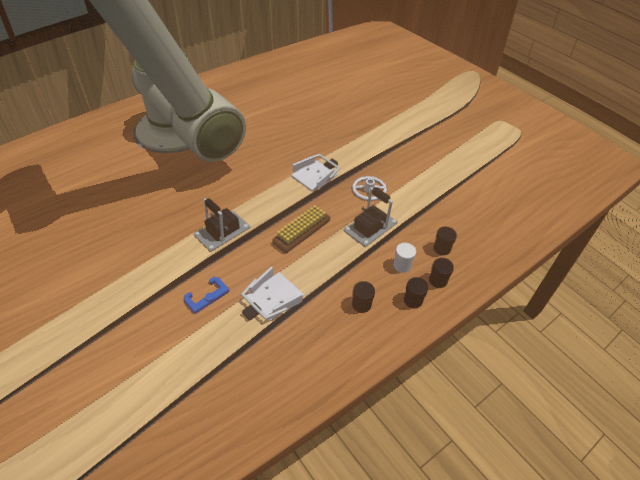

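View pics/top0.png

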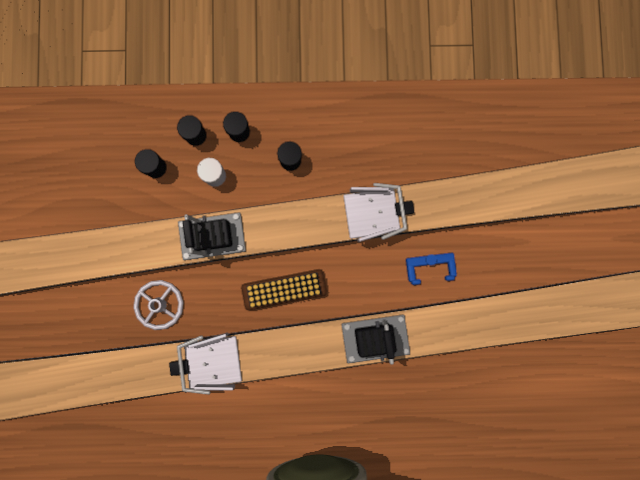

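```bash
cat > h.py <<'E'
import numpy as np,cv2
from bench import ctrl
def ray(n,uv):
    m=ctrl.camera_model(n);K=np.array([[m['fx'],0,m['cx']],[0,m['fy'],m['cy']],[0,0,1]])
    q=cv2.undistortPoints(np.array(uv,float).reshape(-1,1,2),K,m['dist_coeffs']).reshape(-1,2)
    E=m['extrinsics'];r=np.c_[q,np.ones(len(q))]@E[:3,:3].T
    return E[:3,3],r
def onz(n,uv,z):
    o,r=ray(n,uv);t=(np.asarray(z)-o[2])/r[:,2];return o+r*t[:,None]
def cloud(n,d):
    v,u=np.mgrid[:480,:640];o,r=ray(n,np.c_[u.ravel(),v.ravel()].astype(float))
    return (o+r*d.reshape(-1,1)).reshape(480,640,3)
def proj(n,P):
    m=ctrl.camera_model(n);K=np.array([[m['fx'],0,m['cx']],[0,m['fy'],m['cy']],[0,0,1]])
    W=np.linalg.inv(m['extrinsics']);return cv2.projectPoints(np.array(P,float).reshape(-1,1,3),cv2.Rodrigues(W[:3,:3])[0],W[:3,3],K,m['dist_coeffs'])[0].reshape(-1,2)
E
python3 - <<'E'
from h import *
s=np.load('scene0.npz');t=np.load('top0.npz')
def c(p,x,y,w,h,k): return cv2.resize(p[y:y+h,x:x+w,::-1],None,fx=k,fy=k,interpolation=cv2.INTER_CUBIC)
a=np.vstack([np.hstack([c(t['p'],165,195,95,70,4),c(t['p'],330,305,95,70,4)]),np.hstack([c(s['p'],335,175,95,70,4),c(s['p'],180,185,95,70,4)])])
cv2.imwrite('pics/crop.png',a)
# ski surface masks / edges
P=cloud('top',t['d'])
for nm,(cx,cy) in dict(far=(211,235),near=(377,340)).items():
    w=P[cy-45:cy+45,cx-50:cx+50].reshape(-1,3)
    for lo,hi in((.05,.068),(.085,.125)):
        m=(w[:,2]>lo)&(w[:,2]<hi);print(nm,lo,m.sum(),w[m].mean(0).round(4),w[m].min(0).round(4),w[m].max(0).round(4))
Q=cloud('scene',s['d'])
for nm,(cx,cy) in dict(far=(372,210),near=(220,220)).items():
    w=Q[cy-30:cy+30,cx-30:cx+30].reshape(-1,3)
    for lo,hi in((.05,.068),(.085,.125)):
        m=(w[:,2]>lo)&(w[:,2]<hi);print(nm,lo,m.sum(),w[m].mean(0).round(4),w[m].min(0).round(4),w[m].max(0).round(4))
# ski edge lines
hsv=cv2.cvtColor(t['p'],cv2.COLOR_RGB2HSV)
z=P[...,2]
for nm,sel in dict(far=(.45,.75),near=(.2,.45)).items():
    m=(z>.018)&(z<.03)&(P[...,0]>sel[0])&(P[...,0]<sel[1])
    w=P[m];
    k=np.polyfit(w[:,1],w[:,0],1)
    # robust centre line by per-y mid of extents
    ys=np.arange(-.55,.55,.02);mid=[]
    for y in ys:
        q=w[abs(w[:,1]-y)<.01]
        if len(q)>20: mid.append((y,np.percentile(q[:,0],2),np.percentile(q[:,0],98)))
    mid=np.array(mid);print(nm,k,len(w));print(mid[::4].round(3))
E
```

```text
far 0.05 1055 [0.6349 0.171  0.0604] [0.603  0.141  0.0501] [0.6653 0.2004 0.0675]
far 0.085 338 [0.6318 0.1943 0.1087] [0.6028 0.1875 0.0852] [0.6619 0.2031 0.116 ]
near 0.05 903 [ 0.4621 -0.0825  0.06  ] [ 0.4315 -0.1172  0.0501] [ 0.4927 -0.056   0.0665]
near 0.085 273 [ 0.464  -0.0986  0.1095] [ 0.4327 -0.1067  0.091 ] [ 0.4927 -0.0923  0.1148]
far 0.05 564 [0.6364 0.17   0.0601] [0.5997 0.1402 0.05  ] [0.6641 0.2027 0.0676]
far 0.085 217 [0.6344 0.1926 0.1051] [0.6018 0.1858 0.0861] [0.6613 0.204  0.1142]
near 0.05 488 [ 0.4659 -0.0908  0.0599] [ 0.4301 -0.1192  0.05  ] [ 0.4923 -0.0555  0.0679]
near 0.085 187 [ 0.4669 -0.1021  0.1058] [ 0.4334 -0.1101  0.0852] [ 0.4923 -0.0932  0.1136]
far [0.03376542 0.59149064] 27094
[[-0.39   0.46   0.727]
 [-0.31   0.453  0.735]
 [-0.23   0.453  0.725]
 [-0.15   0.452  0.715]
 [-0.07   0.482  0.703]
 [ 0.01   0.453  0.693]
 [ 0.09   0.452  0.683]
 [ 0.17   0.451  0.725]
 [ 0.25   0.452  0.664]
 [ 0.33   0.453  0.654]
 [ 0.41   0.566  0.646]
 [ 0.49   0.56   0.636]]
near [-0.06399283  0.42975081] 9888
[[-0.29   0.444  0.449]
 [-0.21   0.436  0.449]
 [-0.13   0.427  0.448]
 [-0.05   0.417  0.449]
 [ 0.03   0.407  0.449]
 [ 0.11   0.398  0.449]
 [ 0.19   0.396  0.449]
 [ 0.27   0.378  0.449]
 [ 0.35   0.367  0.448]
 [ 0.43   0.356  0.439]]
```

View pics/crop.png

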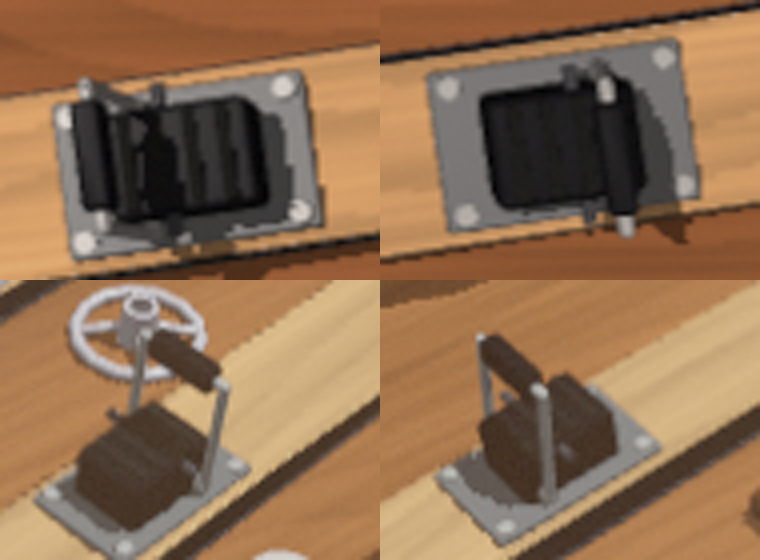

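```bash
python3 - <<'E'
from h import *
from scipy.spatial.transform import Rotation as R
st=ctrl.state();r=R.from_quat(st['ee_rot']).as_matrix();print(r.round(3))
j=r[:,1];print('jaw deg',np.degrees(np.arctan2(j[1],j[0])))
t=np.load('top0.npz');s=np.load('scene0.npz')
for nm,d,c in(("far",np.array([-.1216,.9926]),dict(top=(211,235),scene=(372,210))),("near",np.array([.1216,-.9926]),dict(top=(377,340),scene=(220,220)))):
  for cam,f in(('top',t),('scene',s)):
    P=cloud(cam,f['d']);x,y=c[cam];k=45 if cam=='top' else 32
    w=P[y-k:y+k,x-k:x+k].reshape(-1,3);col=f['p'][y-k:y+k,x-k:x+k].reshape(-1,3).max(1)
    n=np.array([-d[1],d[0]])
    for l,lo,hi in(('post',.055,.064),('pad',.09,.125)):
      m=(w[:,2]>lo)&(w[:,2]<hi)&(col<90);q=w[m];a=q[:,:2]@d;b=q[:,:2]@n
      print(nm,cam,l,m.sum(),'along',np.percentile(a,[2,50,98]).round(4),'across',np.percentile(b,[2,50,98]).round(4),'z',np.percentile(q[:,2],[2,50,98]).round(4),'midxy',(d*np.percentile(a,[2,98]).mean()+n*np.percentile(b,[2,98]).mean()).round(4))
E
```

```text
[[-0.     0.252 -0.968]
 [ 0.001 -0.968 -0.252]
 [-1.    -0.001 -0.   ]]
jaw deg -75.39877814647191
far top post 978 along [0.0653 0.0937 0.119 ] across [-0.6731 -0.6507 -0.6265] z [0.0565 0.0605 0.0636] midxy [0.6338 0.1704]
far top pad 287 along [0.111  0.1154 0.123 ] across [-0.6761 -0.6507 -0.6244] z [0.096  0.1111 0.1144] midxy [0.6312 0.1952]
far scene post 398 along [0.0644 0.0897 0.1172] across [-0.6719 -0.653  -0.6313] z [0.0561 0.061  0.0638] midxy [0.6357 0.1693]
far scene pad 132 along [0.1098 0.1125 0.1209] across [-0.6705 -0.6512 -0.6311] z [0.1009 0.1098 0.1137] midxy [0.6319 0.1936]
near top post 862 along [0.1143 0.1376 0.1705] across [0.425  0.4484 0.4717] z [0.0563 0.0602 0.0635] midxy [ 0.4623 -0.0868]
near top pad 229 along [0.1483 0.1542 0.1601] across [0.4281 0.4479 0.4752] z [0.101  0.1108 0.1136] midxy [ 0.467  -0.0981]
near scene post 349 along [0.1174 0.1485 0.1725] across [0.4276 0.4513 0.4694] z [0.0557 0.0611 0.0637] midxy [ 0.4628 -0.0893]
near scene pad 124 along [0.1512 0.1592 0.1626] across [0.4278 0.4496 0.4669] z [0.0999 0.1106 0.1132] midxy [ 0.4631 -0.1014]
```

>>> send_rows(motion=[0.322,0.398,0,1.438,-1,0.322,0.398,0,1.438,-1,0.322,0.398,0,1.438,-1,0.322,0.398,0,1.438,-1,0.322,0.398,0,1.438,-1,0.322,0.398,0,1.438,-1,0.322,0.398,0,1.438,-1,0.322,0.398,0,1.438,-1,0.322,0.398,0,1.438,-1,0.322,0.398,0,1.438,-1,0.322,0.398,0,1.438,-1,0.322,0.398,0,1.438,-1])

```text
clock: 1.1
position: [0.4538, -0.1414, 0.2382]
ee_rot: [0.467, 0.532, -0.467, 0.531]
wrist_force: [0.2, -1.0, -0.1]
opening: 0.0102
```

```bash
cat >> h.py <<'E'
def jaw():
    from scipy.spatial.transform import Rotation as R
    st=ctrl.state();j=R.from_quat(st['ee_rot']).as_matrix()[:,1];return np.arctan2(j[1],j[0]),st['position'].round(4),st['wrist_force'].round(2),st['clock']
E
python3 -c "
from h import *
print(jaw(), np.radians(7))"
```

```text
(np.float64(0.128456654232148), array([ 0.4538, -0.1414,  0.2382]), array([ 0.2 , -1.04, -0.13]), 1.1) 0.12217304763960307
```

>>> send_rows(motion=[0.007,0.072,0,0,-1,0.007,0.072,0,0,-1,0.007,0.072,0,0,-1,0.007,0.072,-0.03,0,-1,0.007,0.072,-0.06,0,-1,0.007,0.072,-0.09,0,-1,0.007,0.072,-0.12,0,-1,0.007,0.072,-0.135,0,-1,0.007,0.072,-0.145,0,-1,0.007,0.072,-0.15,0,-1,0.007,0.072,-0.15,0,-1])

```text
clock: 2.02
position: [0.4604, -0.0696, 0.0873]
ee_rot: [0.466, 0.532, -0.468, 0.53]
wrist_force: [0.5, 0.1, 0.0]
opening: 0.0005
```

```bash
python3 - <<'E'
from h import *
print(jaw())
p,d=ctrl.camera('scene');np.savez('s1.npz',p=p,d=d)
a=cv2.resize(p[120:300,130:370,::-1],None,fx=3,fy=3);cv2.imwrite('pics/s1.png',a)
E
```

```text
(np.float64(0.1280781059078433), array([ 0.4604, -0.0696,  0.0873]), array([0.54, 0.12, 0.01]), 2.0167)
```

View pics/s1.png

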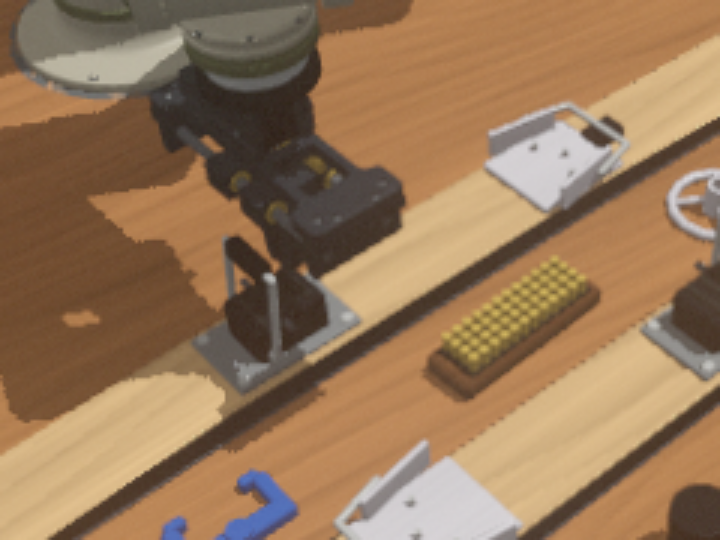

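>>> send_rows(motion=[0.001,-0.006,0.013,0,-1,0.0015,-0.012,0.015,0,-1,0.002,-0.018,0.016,0,-1,0.003,-0.024,0.016,0,-1,0.004,-0.033,0.016,0,-1,0.005,-0.042,0.015,0,-1,0.006,-0.051,0.013,0,-1,0.007,-0.06,0.01,0,-1,0.008,-0.0675,0.005,0,-1,0.009,-0.0745,0,0,-1,0.01,-0.0815,-0.006,0,-1,0.011,-0.0875,-0.013,0,-1])

```text
clock: 3.07
position: [0.4718, -0.1579, 0.0744]
ee_rot: [0.467, 0.532, -0.467, 0.53]
wrist_force: [-0.3, 1.7, 1.1]
opening: -0.0
```

```bash
python3 - <<'E'
from h import *
print(jaw())
p,d=ctrl.camera('scene');np.savez('s2.npz',p=p,d=d)
a=cv2.resize(p[120:300,130:370,::-1],None,fx=3,fy=3);cv2.imwrite('pics/s2.png',a)
E
```

```text
(np.float64(0.1279667625432806), array([ 0.4718, -0.1579,  0.0744]), array([-0.31,  1.66,  1.11]), 3.0667)
```

View pics/s2.png

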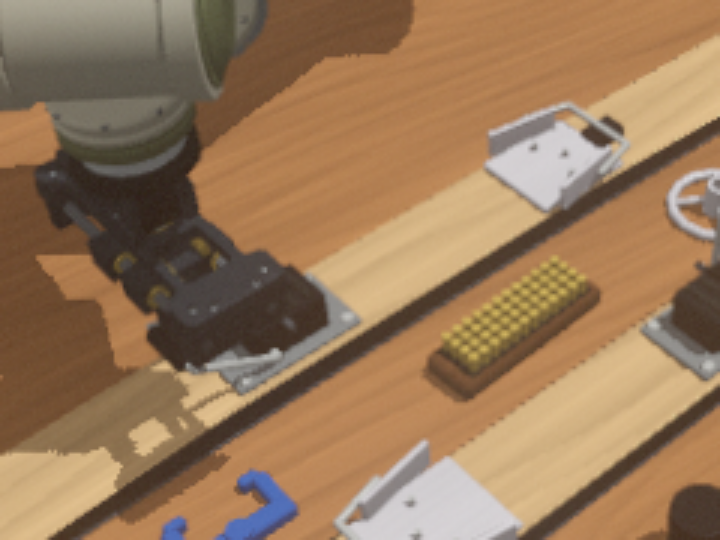

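>>> send_rows(motion=[0.0005,-0.004,-0.004,0,-1,0.001,-0.007,-0.008,0,-1,0.0015,-0.01,-0.012,0,-1,0.0015,-0.013,-0.016,0,-1,0.002,-0.015,-0.02,0,-1,0.002,-0.017,-0.024,0,-1,0.0025,-0.018,-0.028,0,-1,0.0025,-0.019,-0.031,0,-1,0.0025,-0.019,-0.033,0,-1,0.0025,-0.019,-0.034,0,-1])

```text
clock: 3.95
position: [0.4743, -0.1777, 0.0401]
ee_rot: [0.466, 0.532, -0.468, 0.53]
wrist_force: [-5.3, 2.4, 23.7]
opening: 0.0005
```

>>> send_rows(motion=[0,0,0.03,0,-1,0,0,0.07,0,-1,0,0,0.11,0,-1,0,0,0.15,0,-1,0.01,0.02,0.18,0,-1,0.028,0.056,0.18,0,-1,0.045,0.091,0.18,0,-1,0.063,0.127,0.18,0,-1,0.08,0.162,0.18,0,-1,0.098,0.198,0.18,0,-1,0.116,0.234,0.18,0,-1,0.133,0.269,0.18,0,-1])

```text
clock: 4.95
position: [0.6079, 0.0934, 0.22]
ee_rot: [0.466, 0.532, -0.468, 0.53]
wrist_force: [0.7, -0.7, 0.3]
opening: 0.0005
```

```bash
python3 - <<'E'
from h import *
print(jaw())
p,d=ctrl.camera('scene');np.savez('s3.npz',p=p,d=d)
a=cv2.resize(p[120:300,130:370,::-1],None,fx=3,fy=3);cv2.imwrite('pics/s3.png',a)
p,d=ctrl.camera('top');np.savez('t3.npz',p=p,d=d);cv2.imwrite('pics/t3.png',p[:,:,::-1])
E
```

```text
(np.float64(0.1280444359034718), array([0.6079, 0.0934, 0.22  ]), array([ 0.65, -0.66,  0.28]), 4.95)
```

View pics/s3.png

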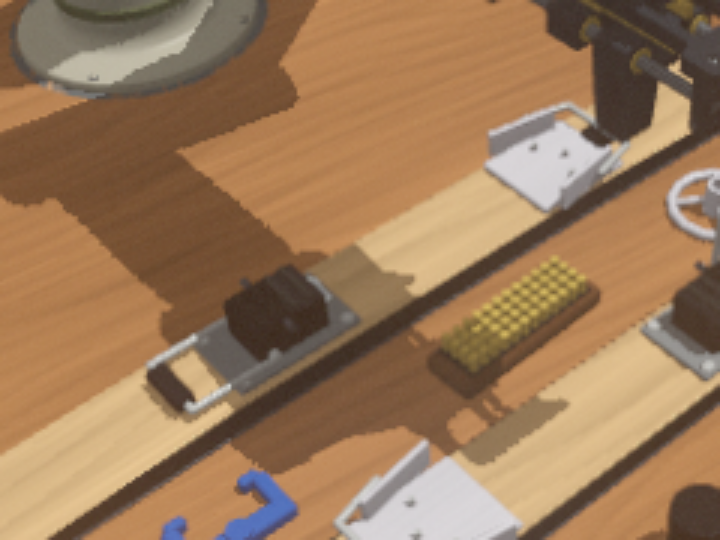

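View pics/t3.png

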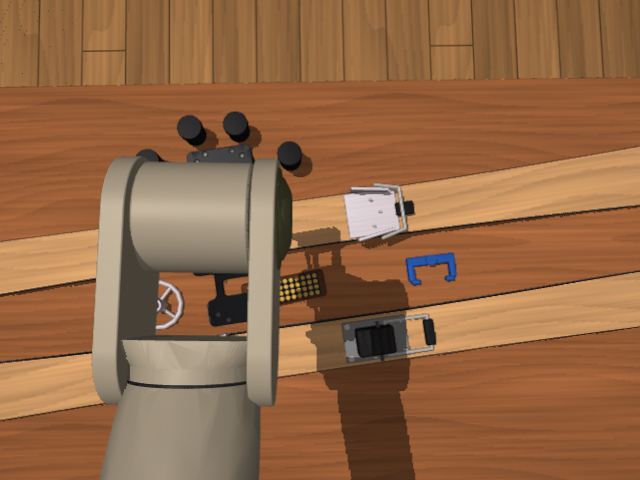

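>>> send_rows(motion=[0.015,0.03,0,0,-1,0.029,0.058,0,0,-1,0.029,0.058,0,0,-1,0.029,0.058,-0.03,0,-1,0.029,0.058,-0.06,0,-1,0.029,0.058,-0.09,0,-1,0.029,0.058,-0.11,0,-1,0.029,0.058,-0.12,0,-1,0.029,0.058,-0.12,0,-1])

```text
clock: 5.8
position: [0.6364, 0.1531, 0.0971]
ee_rot: [0.464, 0.534, -0.467, 0.53]
wrist_force: [0.3, 0.3, 0.1]
opening: 0.0006
```

```bash
python3 - <<'E'
from h import *
print(jaw())
p,d=ctrl.camera('scene')
a=cv2.resize(p[100:280,270:510,::-1],None,fx=3,fy=3);cv2.imwrite('pics/s4.png',a)
E
```

```text
(np.float64(0.13244184715354135), array([0.6364, 0.1531, 0.0971]), array([0.28, 0.31, 0.08]), 5.8)
```

View pics/s4.png

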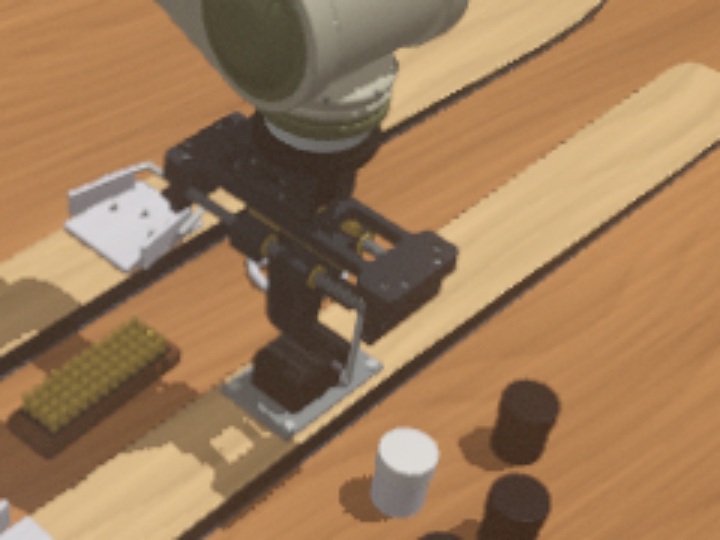

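>>> send_rows(motion=[-0.001,0.009,0.003,0,-1,-0.002,0.018,0.006,0,-1,-0.003,0.026,0.006,0,-1,-0.004,0.033,0.006,0,-1,-0.005,0.04,0.005,0,-1,-0.006,0.0485,0.003,0,-1,-0.007,0.0575,0,0,-1,-0.008,0.0655,-0.005,0,-1,-0.009,0.0725,-0.01,0,-1,-0.0095,0.0795,-0.016,0,-1,-0.0105,0.0855,-0.023,0,-1])

```text
clock: 6.77
position: [0.6266, 0.2396, 0.0753]
ee_rot: [0.465, 0.533, -0.466, 0.531]
wrist_force: [1.0, -1.1, 1.2]
opening: 0.0004
```

```bash
python3 - <<'E'
from h import *
print(jaw())
p,d=ctrl.camera('scene')
a=cv2.resize(p[100:280,270:510,::-1],None,fx=3,fy=3);cv2.imwrite('pics/s5.png',a)
E
```

```text
(np.float64(0.13277683600453727), array([0.6266, 0.2396, 0.0753]), array([ 0.95, -1.06,  1.2 ]), 6.7667)
```

View pics/s5.png

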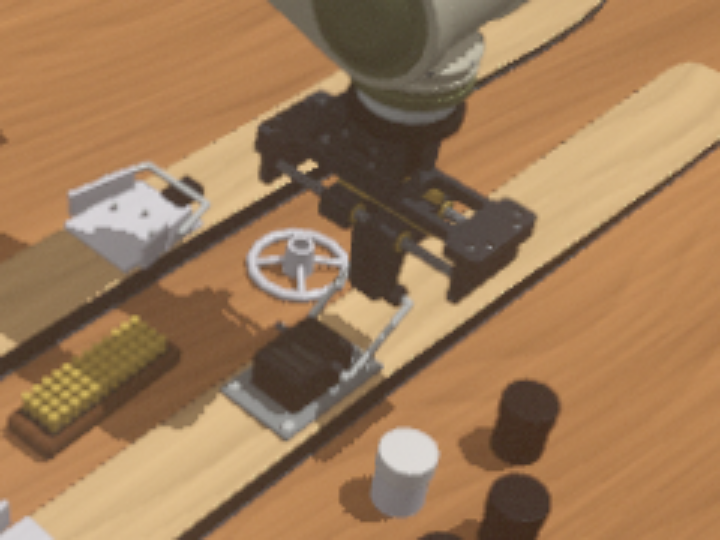

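>>> send_rows(motion=[-0.0005,0.004,-0.004,0,-1,-0.001,0.007,-0.008,0,-1,-0.001,0.01,-0.012,0,-1,-0.0015,0.013,-0.016,0,-1,-0.0015,0.015,-0.02,0,-1,-0.002,0.017,-0.024,0,-1,-0.002,0.018,-0.028,0,-1,-0.0025,0.019,-0.031,0,-1,-0.0025,0.019,-0.033,0,-1,-0.0025,0.019,-0.035,0,-1])

```text
clock: 7.65
position: [0.6233, 0.2597, 0.0402]
ee_rot: [0.465, 0.534, -0.466, 0.531]
wrist_force: [-7.5, -1.3, 23.1]
opening: 0.0003
```

Firm contact at the expected stop height. Retreat straight up, then clear of the view.

>>> send_rows(motion=[0,0,0.03,0,-1,0,0,0.07,0,-1,0,0,0.11,0,-1,0,0,0.15,0,-1,0,0,0.19,0,-1,-0.03,0.03,0.21,0,-1,-0.06,0.06,0.21,0,-1,-0.09,0.09,0.21,0,-1,-0.12,0.12,0.21,0,-1,-0.15,0.15,0.21,0,-1,-0.18,0.18,0.21,0,-1,-0.21,0.2,0.21,0,-1])

```text
clock: 8.65
position: [0.4142, 0.4595, 0.2499]
ee_rot: [0.465, 0.534, -0.466, 0.53]
wrist_force: [0.9, 0.1, 0.1]
opening: 0.0004
```

```bash
python3 - <<'E'
from h import *
print(jaw())
for n in('top','scene'):
    p,d=ctrl.camera(n);np.savez(n+'6.npz',p=p,d=d);cv2.imwrite(f'pics/{n}6.png',p[:,:,::-1])
E
```

```text
(np.float64(0.13357036706563058), array([0.4142, 0.4595, 0.2499]), array([0.89, 0.14, 0.14]), 8.65)
```

View pics/top6.png

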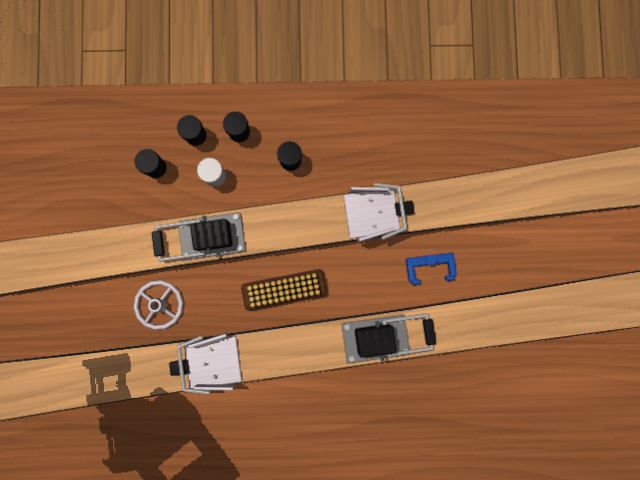

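View pics/scene6.png

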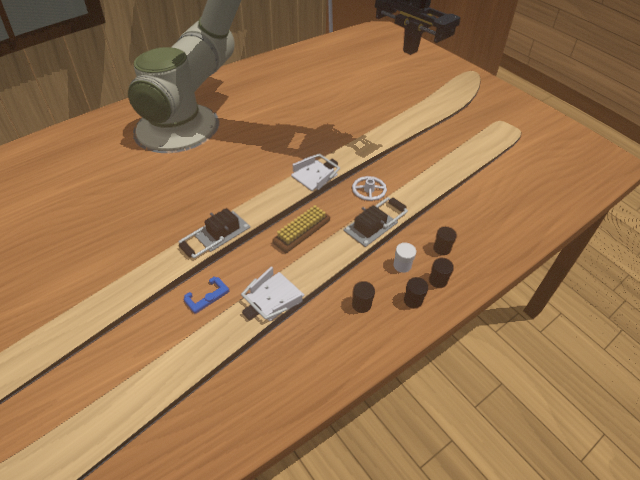

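Both loops lie flat at top-view (158,243) and (429,332), and everything else seems unmoved. I'll check the pad heights and ski drift numerically.

```bash
python3 - <<'E'
from h import *
t=np.load('top6.npz');t0=np.load('top0.npz');P=cloud('top',t['d'])
for x,y in((158,243),(429,332)):
    w=P[y-14:y+15,x-8:x+9].reshape(-1,3);c=t['p'][y-14:y+15,x-8:x+9].reshape(-1,3).max(1)
    q=w[(c<60)];print('pad z',np.percentile(q[:,2],[5,50,95]).round(4),np.median(q,0).round(4), 'topsheet',np.percentile(w[c>150][:,2],50).round(4))
g0,g=[cv2.cvtColor(a['p'],cv2.COLOR_RGB2GRAY).astype(np.float32) for a in(t0,t)]
for n,(x,y,w,h) in dict(toefar=(340,180,78,65),toenear=(165,330,80,65),postfar=(196,215,50,40),postnear=(340,313,50,50),brush=(235,265,98,50),basket=(130,275,58,58),ret=(400,248,62,42),tin=(194,155,34,34)).items():
    print(n,[np.round(v,3) for v in cv2.phaseCorrelate(g0[y:y+h,x:x+w],g[y:y+h,x:x+w])], np.abs(g-g0)[y:y+h,x:x+w].max())
E
```

```text
pad z [0.0365 0.0398 0.0424] [0.6217 0.2606 0.0398] topsheet 0.023
pad z [0.0367 0.0395 0.0414] [ 0.4722 -0.1755  0.0395] topsheet 0.023
toefar [array([-0.011, -0.016]), np.float64(0.998)] 4.0
toenear [array([-0.042, -0.001]), np.float64(0.98)] 72.0
postfar [array([ 0.116, -0.349]), np.float64(0.802)] 118.0
postnear [array([-0.388,  0.259]), np.float64(0.477)] 150.0
brush [array([-0.002,  0.008]), np.float64(0.992)] 4.0
basket [array([-0.01 , -0.011]), np.float64(0.995)] 3.0
ret [array([-0.001,  0.454]), np.float64(0.988)] 4.0
tin [array([ 0.003, -0.032]), np.float64(0.995)] 3.0
```

```bash
python3 -c "
from bench import ctrl
print(ctrl.close_job())"
```

```text
the job is handed in; nothing more can be done
None
```

I pushed both climbing wires over towards the tails of their own skis with the closed fingertips and pressed them flat, the nearer ski first. I then lifted clear and handed the job in at about 9 s.

- **Wires:** in the last top picture the pad tops are at 39.8 mm (far ski) and 39.5 mm (near ski), against the expected 40 mm. Each pressed firmly against its stop at about 23 N.
- **Skis and loose items:** both toe pieces, the brush, basket and tin shifted by less than 0.05 pixels between the first and last pictures, so nothing moved.
- **Checks that disagreed:** the image-shift figure for the retainer came out at 0.45 pixels. However, its pixels differ by no more than 4 grey levels, so I take it as unmoved. The figures for the two heel posts were also off, which I put down to the wires and their shadows having moved there.

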